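Dress the serving plank

ROBOT

A 6-joint arm with a two-finger parallel gripper is mounted at the origin on a cart in front of the work surface, level with it; the furniture and walls round the work are solid. World frame = base frame: x ahead of the robot, y to its left, z up, the work surface at z = 0. Lengths are in m, angles in rad, forces in N, time in s.
With the tool pointing down it reaches from about 0.4 to 0.825 m from the base axis. Payload 7 kg.
Tool frame: the origin (TCP) lies on the centre line of the jaws, within the pads' length; the fingertips stand arm.tip_reach ahead of it and the grasp point (between the pads) lies 5 mm behind it (arm.tip_reach is the distance from the TCP to the fingertips, in m); z points along the fingers, y is the line along which they close (so a half turn about z gives the same grasp; the last joint's range is limited). The gripper opens to 88 mm and grips with 3 to 60 N. Pads are 19 mm wide; open, the fingers measure 130 mm over their backs; the gripper's body (78 mm by 193 mm) begins 47 mm behind the grasp point.
Start: joints at [-0.926, 0.359, 0.012, 0, -1.224, -0.288], TCP at [0.236, -0.632, 0.241] pointing down, gripper open.
Joint ranges: [-3.07, 3.07], [-1.43, 2.12], [-1.02, 1.25], [-3.03, 1.67], [-3.05, -0], [-3.03, 3.03]. Speed limits (rad/s): [2.39, 2.39, 3.01, 3.14, 3.14, 3.14].

INTERFACE

Orientations are given as [roll, pitch, yaw] about the fixed x, y, z axes, in that order (R = Rz(yaw) Ry(pitch) Rx(roll)).
In Python, from station import status, optics, order, arm gives the robot as it stands. The module is installed in compiled form; this text tells all that it offers.
- The arm moves only by the shell command python3 -m jog 'ROWS' [FORCE]. ROWS is JSON, a list of rows, each a list of 3 entries, a list of its own where there are three numbers: the gripper command: -1 is shut, 1 is fully open, values between are in proportion, then the shift along the tool's x, y, z in mm, then the turn about the tool's z in rad. A call has 1 to 20 rows; each row is the pose to reach, as a shift and turn from the pose commanded when the call began, along the tool's axes at that moment; what a row does not reach only later rows make up. A row lasts 1/8 s, in which the tool goes at most 62.5 mm and 10.7 degrees, less where a joint would pass 70% of its speed; a pose out of reach is approached as far as the arm can. A call with a gripper value outside its range is refused whole. The fingers move at their own pace and stop on an object; FORCE is the grip in N (left out, the last holds). Time passes only in rows, so rows that repeat a pose let the fingers close. It gives the time, the measured TCP pose, the force, the opening and the grip force at its end, in the units of the state.
- status.get_state(): the state, without advancing time (a new reading comes with each control period).
- optics.grab_frame(name): name is "side" or "top" or "wrist"; returns a dict with "color" (480x640x3 uint8, red, green, blue), "mtx" (3x3 intrinsics, pixels), "cam_to_world" (4x4, takes a point from camera to world coordinates). Camera axes: x right, y down, z forward; pixel columns grow to the right and rows downward; lengths in m; the calibration is good to about 2 mm. The wrist camera is an equidistant fisheye: a pixel r from the principal point sees the ray r / f radians off the axis. A picture is of the moment at which its call begins. There is no depth.
- order.job_done(): hands the job in; it is judged then, once.
The state is a dict: "t": time; "q": joint angles; "qd": joint speeds; "joint_efforts": joint torques, N m; "eef_pos": TCP position; "ee_rot": TCP orientation; "force": force on the tool from outside, world axes, zero at the start; "moment": the same for the moment, N m; "width": finger opening in m; "gripper_force": force on a finger pad.
Only numpy, scipy, OpenCV 4.12 (cv2) and the standard library are available. Lean on these libraries where they do the work, as an engineer would, in place of code of your own. Each camera call takes 0.05 s, during which the arm holds its last target. There are 200 camera calls.

TASK

Dress the serving plank for supper: put the small blue dish in the middle of the square dark mat and set the lemon on top of the dish, stand the wooden mill in the middle of the round cork mat, and stand the spice jar, which is on the dark mat now, on the bare wood midway between the two mats. Leave everything standing upright and at rest, and do not push the soup tin or the cream mug about.

Things in the scene. Friction and masses are not known exactly. Their poses are not given: they have to be found in the camera images.
- plank: Fixed brown wooden serving plank lying flat on the worktop, 120 (x) x 360 (y) x 14 mm (z). Origin at the centre of its underside; y runs along its length, z up; its top is at z = 14 mm. The two mats lie on it, 120 mm either side of its centre along y; which mat is at which end varies. The point midway between the mats is the plank's centre.
- dark_mat: Fixed square near-black mat, 90 x 90 x 4 mm, lying on the plank near one end. Origin at the centre of its underside (which is 14 mm above the worktop), z up. At the start the spice jar stands on it.
- cork_mat: Fixed round cork mat, 90 mm across and 4 mm thick, lying on the plank near the other end. Origin at the centre of its underside (14 mm above the worktop), z up.
- dish: Small round blue ceramic dish (ramekin), loose, 64 mm across outside (56 mm at its foot, straight sides from 6 mm up), 36 mm tall, walls 4 mm thick, open at the top (opening 56 mm across). 0.14 kg. Origin at the centre of its underside, z up.
- lemon_center (a point): Middle of the yellow lemon, which is loose, lies on its side, and is 78 mm long (along its x), 55 mm wide (y) and 56 mm high (z), about 0.11 kg; the middle is 28 mm above its underside. The lemon is wider than the opening of the dish is across: set lengthwise over it, it sits on the rim with its underside 5 to 15 mm down in the dish.
- mill: Dark brown wooden mill, loose, a turned upright shape 170 mm tall, 58 mm across at its foot; its rounded head, from 123 to 158 mm up, is up to 50 mm across and does not turn; a 12 mm knob tops it. 0.18 kg. Origin at the centre of its underside, z up.
- jar: Round glass spice jar with a white cap, loose, 41 mm across and 105 mm tall, 0.11 kg. Origin at the centre of its underside, z up. It starts upright on the dark mat, up to about 15 mm off the mat's centre.
- soup_tin: Bystander: soup tin with a silver lid and a red and white label, 75 mm across, 110 mm tall, loose, standing upright towards the back of the worktop. Origin at the centre of its underside.
- mug_cream: Bystander: plain cream mug, 83 x 116 x 94 mm with its handle, loose, standing upside down on its rim towards the back of the worktop. Origin at the centre of its underside.
Things that resemble listed ones, but are neither listed nor needed, are in the scene too. Several things look just like the part that bears lemon_center: the one meant starts farthest to the robot's left. What is meant by the jar is not turquoise, and is the smaller of those in its own colour.

How it is judged:
At the end, for the whole second after the job is handed in: All upright (0.1 rad) and at rest: dish on the dark mat, within 15 mm of its centre; lemon resting on the dish, its middle within 18 mm of the dish's; mill on the cork mat, within 15 mm of its centre; jar on the plank's wood, within 15 mm along and across of midway between the mats (horizontal distance between dish and dark_mat below 0.015 m and z of dish in the frame of dark_mat between 0 and 0.008 m and angle between each of dish, mill, jar's own z axis and vertical below 0.1 rad and horizontal distance between lemon_center and dish below 0.018 m and z of lemon_center in the frame of dish between 0.042 and 0.07 m and contact force between lemon and dish above 0.3 N and horizontal distance between mill and cork_mat below 0.015 m and z of mill in the frame of cork_mat between 0 and 0.008 m and x of jar in the frame of plank between -0.015 and 0.015 m and y of jar in the frame of plank between -0.015 and 0.015 m and z of jar in the frame of plank between 0.01 and 0.018 m and linear speed of each of dish, lemon, mill, jar below 0.02 m/s); the robot touches nothing.
It fails at once if the soup tin was pushed more than 20 mm (distance of soup_tin from where it was at the start of the episode above 0.02 m).
It fails at once if the cream mug was pushed more than 20 mm (distance of mug_cream from where it was at the start of the episode above 0.02 m).
It also fails if it takes over 106 s, if anything falls off the work surface, if the arm or the gripper's body presses on something with over 40 N, if the wrist force passes 120 N, or if a joint passes its speed limit or range.

## Working session

There is one attempt and no reset: what is moved stays moved. The work goes in short steps, Python scripts to look and compute and a shell command to move; the robot and the scene stay as the last step left them, time stands still between calls to the robot, and variables do not carry over. Pictures are saved under pics/ and viewed, at most 14 in all, crops included, and the job is handed in when it is done.

```bash
mkdir -p pics; python3 - <<'E'
from station import status, optics, arm
import cv2,numpy as np
s=status.get_state();print({k:np.round(v,3) for k,v in s.items()},arm.tip_reach)
for n in("top","side"):
    f=optics.grab_frame(n);cv2.imwrite(f"pics/{n}0.png",f["color"][:,:,::-1]);print(n,f["mtx"].tolist(),np.round(f["cam_to_world"],4).tolist())
E
```

```text
{'t': np.float64(0.0), 'q': array([-0.926,  0.359,  0.011, -0.   , -1.224, -0.288]), 'qd': array([ 0.001,  0.   , -0.001,  0.001,  0.001,  0.001]), 'joint_efforts': array([ 1.0000e-03, -5.8272e+01,  2.9306e+01,  6.9970e+00,  7.0000e-03,
       -0.0000e+00]), 'eef_pos': array([ 0.236, -0.632,  0.24 ]), 'ee_rot': array([ 3.14 , -0.   , -2.785]), 'force': array([-0.011,  0.172,  0.829]), 'moment': array([ 0.014,  0.026, -0.01 ]), 'gripper_force': np.float64(0.0), 'width': np.float64(0.088)} 0.014
top [[513.9008154585359, 0.0, 319.6543476465631], [0.0, 513.9008154585359, 239.98705566197344], [0.0, 0.0, 1.0]] [[-0.0036, -0.9824, 0.1867, 0.397], [-0.9997, 0.0084, 0.025, -0.0074], [-0.0262, -0.1866, -0.9821, 0.9849], [0.0, 0.0, 0.0, 1.0]]
side [[589.7828907075718, 0.0, 318.1766230733061], [0.0, 589.7828907075718, 227.8433437472909], [0.0, 0.0, 1.0]] [[-0.8839, -0.2927, 0.3647, 0.1065], [-0.4675, 0.5298, -0.7077, 0.932], [0.014, -0.796, -0.6051, 0.8217], [0.0, 0.0, 0.0, 1.0]]
```

View pics/top0.png

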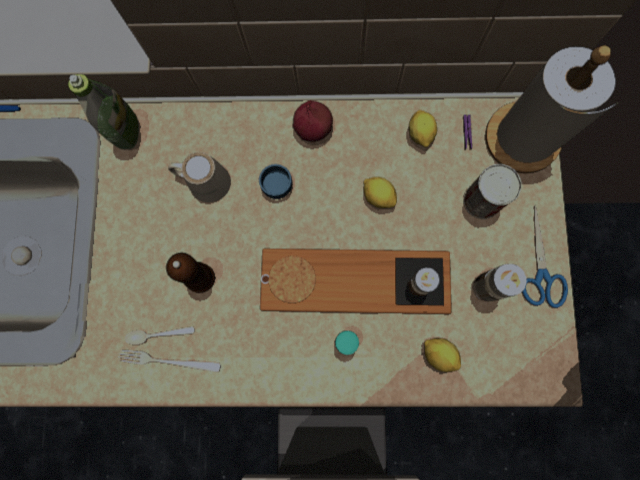

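View pics/side0.png

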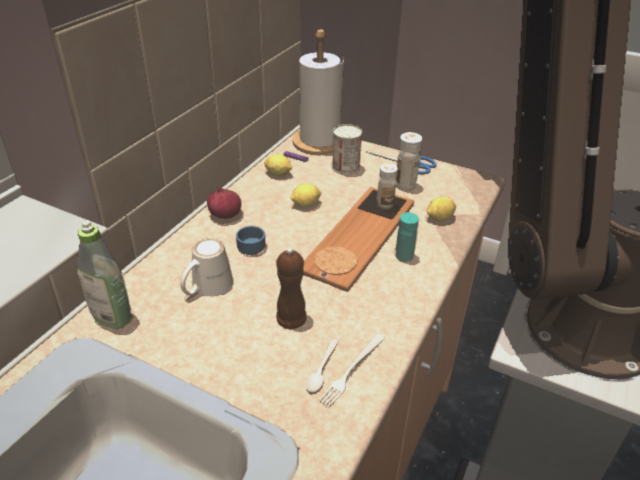

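```bash
cat > h.py <<'E'
import cv2,numpy as np
from station import status,optics
def ray(f,uv):
    K=f["mtx"];T=f["cam_to_world"];d=np.array([(uv[0]-K[0,2])/K[0,0],(uv[1]-K[1,2])/K[1,1],1.])
    return T[:3,3],T[:3,:3]@d
def cast(f,uv,z):
    o,d=ray(f,uv);return (o+d*(z-o[2])/d[2])[:3]
def blob(f,roi,lo,hi):
    x0,y0,x1,y1=roi;h=cv2.cvtColor(f["color"],cv2.COLOR_RGB2HSV)[y0:y1,x0:x1]
    m=cv2.morphologyEx(cv2.inRange(h,lo,hi),cv2.MORPH_OPEN,np.ones((3,3)))
    c=max(cv2.findContours(m,cv2.RETR_EXTERNAL,cv2.CHAIN_APPROX_NONE)[0],key=cv2.contourArea)
    return c.reshape(-1,2)+[x0,y0]
def tool(dx,dy,yaw):
    c,s=np.cos(yaw),np.sin(yaw);return np.round([1e3*(dx*c+dy*s),1e3*(dx*s-dy*c)],1)
E
python3 - <<'E'
from h import *
f=optics.grab_frame("top");g=optics.grab_frame("side")
cv2.imwrite("pics/crop.png",np.hstack([cv2.resize(f["color"][240:320,150:250],(400,320),interpolation=2),cv2.resize(f["color"][240:320,380:480],(400,320),interpolation=2)])[:,:,::-1])
def show(n,c,z):
    hull=cv2.convexHull(c);(u,v),ax,a=cv2.fitEllipse(hull)
    P=np.array([cast(f,p,z)[:2] for p in hull[:,0]]);r=cv2.minAreaRect((P*1000).astype(np.float32))
    print(n,(round(u),round(v)),cast(f,(u,v),z).round(4),"rect",np.round(r[0]),np.round(r[1]),round(r[2]))
show("lemon",blob(f,(350,165,405,220),(18,110,60),(35,255,255)),.028)
show("dish",blob(f,(250,155,300,210),(95,80,0),(125,255,255)),.03)
show("mat",blob(f,(385,250,455,312),(0,0,0),(180,255,45)),.018)
show("plank",blob(f,(250,235,465,325),(2,110,40),(18,255,255)),.014)
show("cork",blob(f,(265,252,322,308),(10,60,40),(20,165,255)),.018)
show("cap",blob(f,(405,260,445,295),(0,0,120),(180,70,255)),.123)
show("mill",blob(f,(150,240,225,300),(0,0,0),(180,255,75)),.0)
c=blob(f,(150,240,225,300),(0,0,0),(180,255,75));print(c.min(0),c.max(0))
d=blob(g,(260,235,320,335),(0,0,0),(180,255,75));print(d.min(0),d.max(0))
E
```

```text
lemon (380, 192) [ 0.6723 -0.0986  0.028 ] rect [672. -99.] [61. 60.] 89
dish (276, 181) [0.6954 0.1018 0.03  ] rect [695. 103.] [63. 58.] 0
mat (420, 282) [ 0.4988 -0.1706  0.018 ] rect [ 501. -169.] [86. 87.] 88
plank (356, 282) [ 0.501 -0.051  0.014] rect [503. -49.] [358. 119.] 89Traceback (most recent call last):
  File "<stdin>", line 12, in <module>
  File "<stdin>", line 5, in show
cv2.error: OpenCV(4.12.0) /io/opencv/modules/imgproc/src/shapedescr.cpp:361: error: (-201:Incorrect size of input array) There should be at least 5 points to fit the ellipse in function 'fitEllipseNoDirect'
```

View pics/crop.png

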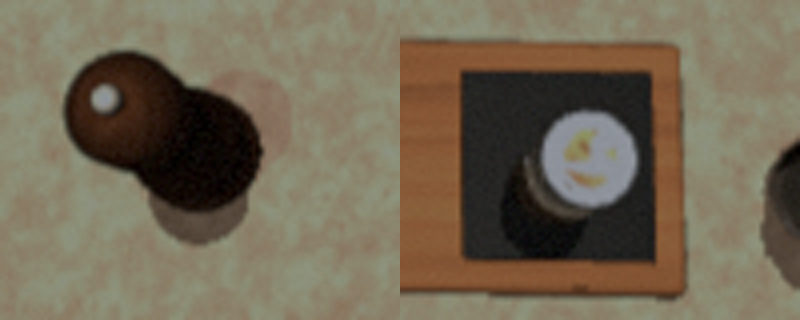

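The crops show the mill's knob at about (176,264), its foot centre at about (200,277), and the jar's cap at (427,279). The target lemon, at (380,193), lies farthest left.

```bash
python3 - <<'E'
from h import *
f=optics.grab_frame("top")
for n,uv,z in (("cap",(427.5,279.5),.123),("knob",(176.3,264.5),.168),("foot",(200,277.5),.01),("cork",(292,279.5),.018),("head",(181,267),.14),("pom",(313,122),.035),("mugtop",(199,170),.094),("tintop",(499,187),.11)): print(n,cast(f,uv,z).round(3))
c=blob(f,(350,165,405,220),(18,110,60),(35,255,255))
P=np.array([cast(f,p,.028)[:2] for p in c]);m=P.mean(0);w,v=np.linalg.eigh(np.cov((P-m).T));print(m,np.sqrt(w),v[:,1])
hsv=cv2.cvtColor(f["color"],cv2.COLOR_RGB2HSV);print(hsv[280,290],hsv[279,430],hsv[267,181])
yaw=-2.785
p=cast(f,(427.5,279.5),.123);print(tool(p[0]-.236,p[1]+.632,yaw))
E
```

```text
cap [ 0.492 -0.166  0.123]
knob [0.514 0.245 0.168]
foot [0.511 0.247 0.01 ]
cork [0.505 0.07  0.018]
head [0.514 0.246 0.14 ]
pom [0.814 0.029 0.035]
mugtop [0.698 0.235 0.094]
tintop [ 0.655 -0.3    0.11 ]
[ 0.67210913 -0.09838507] [0.0187298 0.024589 ] [0.66323042 0.74841527]
[ 17 119 137] [111  21 155] [ 11 180  61]
[-402.6  347.5]
```

```bash
python3 -m jog '[[1,[-403,347,0],-1.214],[1,[-403,347,0],-1.214],[1,[-403,347,0],-1.214],[1,[-403,347,0],-1.214],[1,[-403,347,0],-1.214],[1,[-403,347,0],-1.214],[1,[-403,347,0],-1.214],[1,[-403,347,0],-1.214],[1,[-403,347,0],-1.214],[1,[-403,347,0],-1.214],[1,[-403,347,0],-1.214],[1,[-403,347,60],-1.214],[1,[-403,347,60],-1.214],[1,[-403,347,60],-1.214]]' 20; python3 - <<'E'
from h import *
f=optics.grab_frame("wrist");cv2.imwrite("pics/w1.png",f["color"][:,:,::-1])
E
```

```text
t: 2.0
eef_pos: [0.4927, -0.1675, 0.1821]
ee_rot: [-3.141, -0.001, -1.571]
force: [0.2, -0.3, 1.0]
width: 0.0877
gripper_force: 0.0
```

View pics/w1.png

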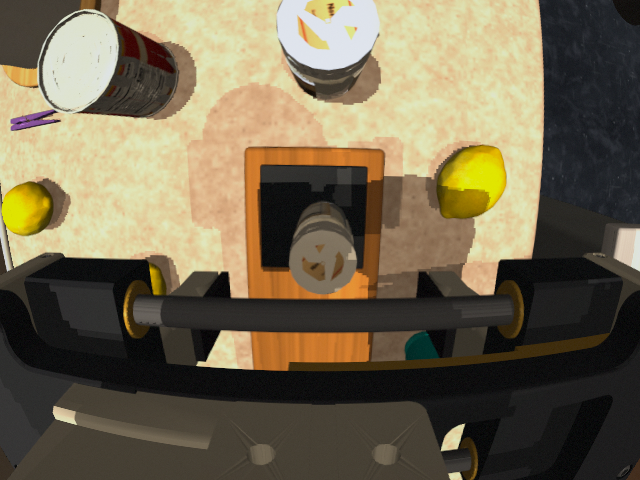

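The jar's cap, at (323,262), sits centred between the fingers. Going down to grip it.

```bash
python3 -m jog '[[1,[0,0,47],0],[1,[0,0,94],0],[1,[0,0,94],0],[-1,[0,0,94],0],[-1,[0,0,94],0],[-1,[0,0,94],0],[-1,[0,0,94],0],[-1,[0,0,94],0],[-1,[0,0,64],0],[-1,[0,0,34],0],[-1,[0,0,34],0]]' 20
```

```text
t: 3.42
eef_pos: [0.4936, -0.1666, 0.1487]
ee_rot: [-3.137, -0.0, -1.57]
force: [0.2, -0.4, -1.4]
width: 0.0404
gripper_force: 20.0
```

```bash
python3 -m jog '[[-1,[-60,-5,0],0],[-1,[-117,-9,0],0],[-1,[-117,-9,0],0],[-1,[-117,-9,25],0],[-1,[-117,-9,50],0],[-1,[-117,-9,58],0],[-1,[-117,-9,63],0],[-1,[-117,-9,63],0]]'
```

```text
t: 4.42
eef_pos: [0.5002, -0.0506, 0.0846]
ee_rot: [3.14, -0.001, -1.571]
force: [-5.9, -2.2, 9.5]
width: 0.0401
gripper_force: 20.0
```

```bash
python3 -m jog '[[0,[0,0,0],0],[0.6,[0,0,0],0],[1,[0,0,0],0],[1,[0,0,-50],0],[1,[0,0,-110],0],[1,[0,0,-130],0],[1,[-50,-64,-130],-0.1],[1,[-100,-128,-130],-0.262],[1,[-152,-193,-90],-0.262],[1,[-152,-193,-40],-0.262],[1,[-152,-193,-40],-0.262],[1,[-152,-193,-40],-0.262]]'; python3 - <<'E'
from h import *
f=optics.grab_frame("wrist");cv2.imwrite("pics/w2.png",f["color"][:,:,::-1])
E
```

```text
t: 5.92
eef_pos: [0.6935, 0.1029, 0.1199]
ee_rot: [3.136, -0.001, -1.308]
force: [-1.0, -0.3, 1.3]
width: 0.088
gripper_force: 0.0
```

View pics/w2.png

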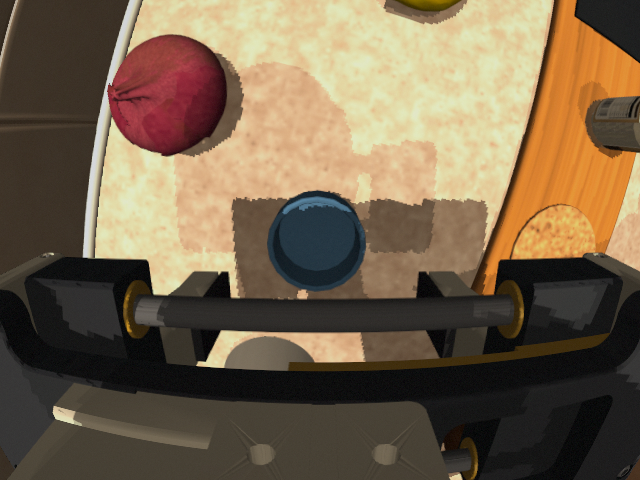

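The dish, at (317,240), is centred between the fingers, and the jar stands upright at right. Going down to grip the dish.

```bash
python3 -m jog '[[1,[0,0,45],0],[1,[0,0,80],0],[1,[0,0,94],0],[1,[0,0,94],0],[-1,[0,0,94],0],[-1,[0,0,94],0],[-1,[0,0,94],0],[-1,[0,0,94],0],[-1,[0,0,60],0],[-1,[0,0,10],0],[-1,[0,0,-50],0],[-1,[0,0,-100],0],[-1,[0,0,-100],0],[-1,[0,0,-100],0]]' 20; python3 - <<'E'
from h import *
s=status.get_state();print(s["width"])
for n in ("top","side"):
    f=optics.grab_frame(n);cv2.imwrite(f"pics/{n}2.png",f["color"][:,:,::-1])
E
```

```text
t: 7.72
eef_pos: [0.6932, 0.1024, 0.2226]
ee_rot: [3.14, 0.001, -1.309]
force: [0.4, 0.2, -2.2]
width: 0.0645
gripper_force: 20.0
0.06452563762718105
```

View pics/side2.png

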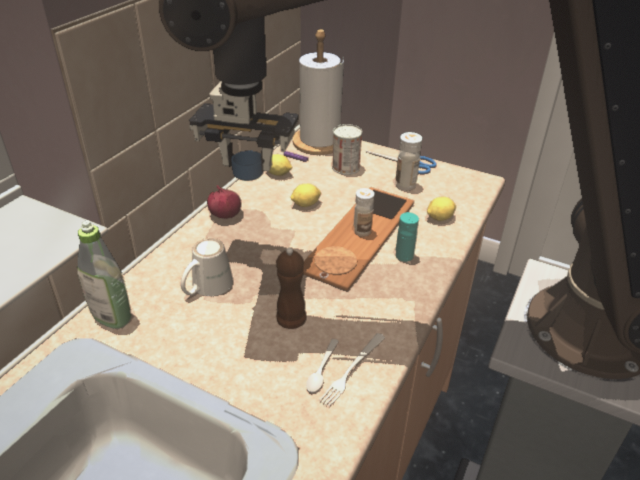

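The side view shows the dish held level at (247,165) and the jar standing at the plank's centre, (364,212).

```bash
python3 -m jog '[[-1,[35,42,0],0.05],[-1,[71,85,0],0.1],[-1,[106,127,0],0.15],[-1,[142,170,0],0.2],[-1,[178,212,0],0.262],[-1,[213,255,20],0.262],[-1,[213,255,70],0.262],[-1,[213,255,120],0.262],[-1,[213,255,160],0.262],[-1,[213,255,170],0.262],[-1,[213,255,177],0.262],[-1,[213,255,177],0.262]]'
```

```text
t: 9.32
eef_pos: [0.5032, -0.1695, 0.0476]
ee_rot: [-3.141, -0.0, -1.57]
force: [1.8, -0.6, -0.4]
width: 0.0646
gripper_force: 20.0
```

```bash
python3 -m jog '[[-1,[0,0,2],0],[0,[0,0,2],0],[0.6,[0,0,2],0],[1,[0,0,2],0],[1,[0,0,2],0],[1,[0,0,-50],0],[1,[0,0,-110],0],[1,[-20,-50,-130],0.15],[1,[-45,-110,-130],0.34],[1,[-70,-170,-120],0.53],[1,[-70,-170,-80],0.725],[1,[-70,-170,-80],0.725],[1,[-70,-170,-80],0.725]]'; python3 - <<'E'
from h import *
f=optics.grab_frame("wrist");cv2.imwrite("pics/w3.png",f["color"][:,:,::-1])
c=blob(f,(150,100,480,330),(18,110,60),(35,255,255));print(c.min(0),c.max(0),cv2.fitEllipse(cv2.convexHull(c)))
E
```

```text
t: 10.95
eef_pos: [0.673, -0.0998, 0.1276]
ee_rot: [-3.141, -0.0, -2.292]
force: [-0.1, 0.1, 0.3]
width: 0.0876
gripper_force: 0.0
[284 185] [365 294] ((324.33367919921875, 239.60836791992188), (80.5059814453125, 106.3476333618164), 1.7928831577301025)
```

View pics/w3.png

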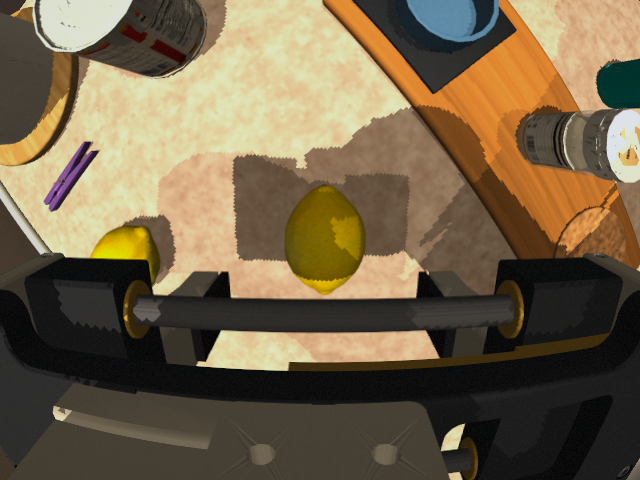

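The lemon is centred between the fingers at (324,240), with its long axis square to the closing line. The dish is on the mat, upper right.

```bash
python3 -m jog '[[1,[0,0,50],0],[1,[0,0,95],0],[1,[0,0,104],0],[1,[0,0,104],0],[-1,[0,0,104],0],[-1,[0,0,104],0],[-1,[0,0,104],0],[-1,[0,0,104],0],[-1,[0,0,104],0],[-1,[0,0,60],0],[-1,[0,0,0],0],[-1,[0,0,-60],0],[-1,[0,0,-70],0],[-1,[0,0,-70],0]]' 15; python3 - <<'E'
from h import *
f=optics.grab_frame("top");cv2.imwrite("pics/t3.png",f["color"][:,:,::-1])
c=cv2.convexHull(blob(f,(385,240,455,320),(95,80,0),(125,255,255)));e=cv2.fitEllipse(c);print(e,cast(f,e[0],.05))
E
```

```text
t: 12.75
eef_pos: [0.673, -0.0992, 0.1968]
ee_rot: [-3.141, 0.001, -2.296]
force: [0.7, -0.4, -0.5]
width: 0.0532
gripper_force: 15.0
((421.3448486328125, 278.1151428222656), (35.218387603759766, 36.255828857421875), 63.70674133300781) [ 0.50262507 -0.16819855  0.05      ]
```

View pics/t3.png

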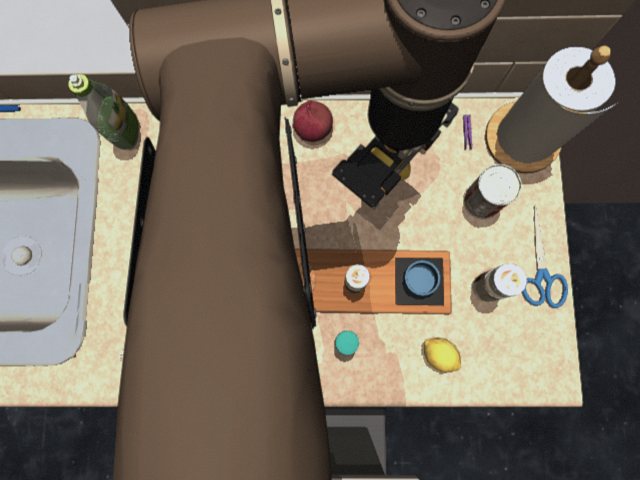

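```bash
python3 -m jog '[[-1,[50,25,0],-0.15],[-1,[100,50,0],-0.3],[-1,[150,74,0],-0.45],[-1,[165,82,0],-0.6],[-1,[165,82,20],-0.725],[-1,[165,82,70],-0.725],[-1,[165,82,110],-0.725],[-1,[165,82,122],-0.725],[-1,[165,82,122],-0.725],[-1,[165,82,122],-0.725]]'
```

```text
t: 14.05
eef_pos: [0.5032, -0.1685, 0.0757]
ee_rot: [-3.14, -0.0, -1.57]
force: [-0.2, 0.5, -0.7]
width: 0.0536
gripper_force: 15.0
```

```bash
python3 -m jog '[[-1,[0,0,3],0],[-1,[0,0,5],0],[-1,[0,0,5],0],[-1,[0,0,5],0]]'
```

```text
t: 14.55
eef_pos: [0.5023, -0.1685, 0.0697]
ee_rot: [-3.141, -0.0, -1.571]
force: [-0.2, -1.0, -1.1]
width: 0.0532
gripper_force: 15.0
```

```bash
python3 -m jog '[[-1,[0,0,1],0],[0.22,[0,0,1],0],[0.26,[0,0,1],0],[0.3,[0,0,1],0],[0.35,[0,0,1],0],[0.45,[0,0,1],0],[0.7,[0,0,1],0],[1,[0,0,0],0],[1,[0,0,-20],0],[1,[0,0,-70],0],[1,[0,0,-130],0],[1,[0,0,-130],0]]'; python3 - <<'E'
from h import *
f=optics.grab_frame("side");g=optics.grab_frame("top")
cv2.imwrite("pics/s4.png",np.hstack([cv2.resize(f["color"][130:280,310:460],(400,400)),cv2.resize(g["color"][220:330,340:450],(400,400))])[:,:,::-1])
E
```

```text
t: 16.05
eef_pos: [0.5051, -0.1688, 0.2049]
ee_rot: [-3.132, -0.001, -1.57]
force: [-0.7, -0.0, -1.3]
width: 0.0875
gripper_force: 0.0
```

View pics/s4.png

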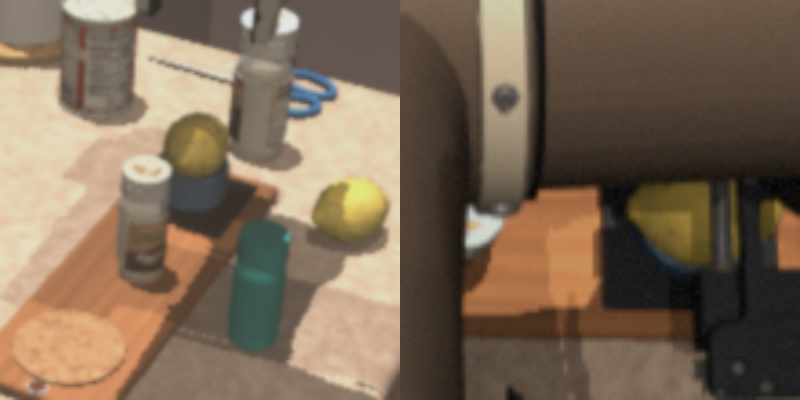

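The lemon rests on the dish on the mat and the jar stands upright. Next is the mill.

```bash
python3 -m jog '[[1,[0,0,-35],0],[1,[-60,-9,-35],0],[1,[-120,-9,-35],0],[1,[-180,-9,-35],0],[1,[-240,-9,-35],0],[1,[-300,-9,-35],0],[1,[-360,-9,-35],0],[1,[-415,-9,-35],0],[1,[-415,-9,-35],0],[1,[-415,-9,-35],0],[1,[-415,-9,-35],0]]'; python3 - <<'E'
from h import *
f=optics.grab_frame("wrist");g=optics.grab_frame("top")
cv2.imwrite("pics/w5.png",np.hstack([cv2.resize(f["color"],(480,360)),cv2.resize(g["color"][220:330,360:450],(300,360))])[:,:,::-1])
c=cv2.convexHull(blob(g,(385,230,455,320),(18,110,60),(35,255,255)));e=cv2.fitEllipse(c);print(e,cast(g,e[0],.072))
E
```

```text
t: 17.52
eef_pos: [0.511, 0.2454, 0.234]
ee_rot: [3.141, -0.001, -1.572]
force: [-0.5, -0.6, 0.6]
width: 0.088
gripper_force: 0.0
((423.8885192871094, 276.8228454589844), (30.376628875732422, 40.640228271484375), 89.10680389404297) [ 0.50241138 -0.16900145  0.072     ]
```

View pics/w5.png

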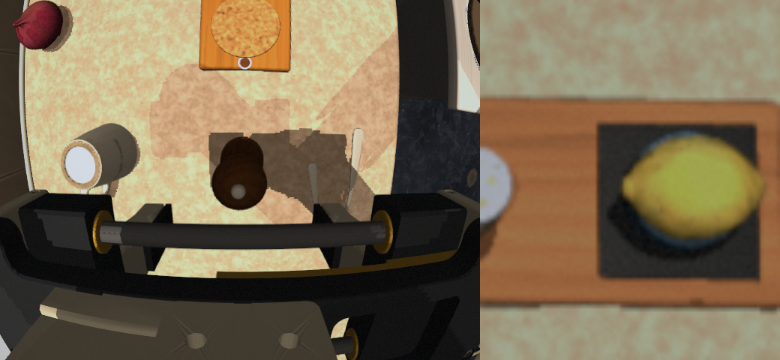

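The lemon is centred on the dish. The mill's knob, at (238,190) in the wrist view, is centred between the fingers.

```bash
python3 -m jog '[[1,[0,0,40],0],[1,[0,0,80],0],[1,[0,0,99],0],[1,[0,0,99],0],[-1,[0,0,99],0],[-1,[0,0,99],0],[-1,[0,0,99],0],[-1,[0,0,99],0],[-1,[0,0,99],0],[-1,[0,0,80],0],[-1,[0,0,50],0],[-1,[0,0,50],0],[-1,[0,0,50],0]]' 20; python3 - <<'E'
from h import *
g=optics.grab_frame("side")
cv2.imwrite("pics/s5.png",cv2.resize(g["color"][150:350,210:410],(500,500))[:,:,::-1])
f=optics.grab_frame("top")
c=cv2.convexHull(blob(f,(345,262,375,292),(0,0,110),(180,80,255)));e=cv2.minEnclosingCircle(c);print("jarcap",e,cast(f,e[0],.119))
E
```

```text
t: 19.25
eef_pos: [0.5106, 0.2462, 0.1838]
ee_rot: [3.14, -0.0, -1.571]
force: [-0.3, -0.2, -2.2]
width: 0.0468
gripper_force: 20.0
jarcap ((357.4905700683594, 275.7452697753906), 11.96087646484375) [ 0.49955552 -0.04910498  0.119     ]
```

View pics/s5.png

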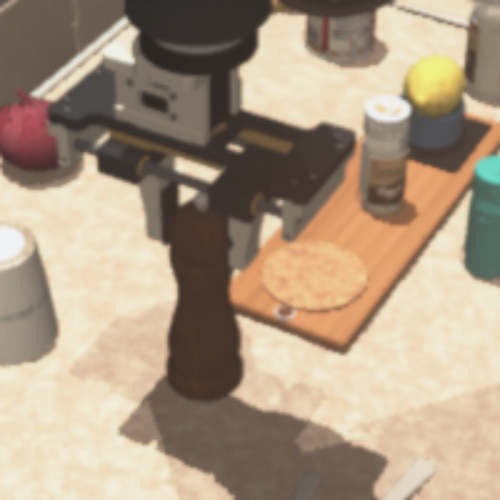

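The mill hangs upright in the gripper. Measured on its cap, the jar is at (0.4996, -0.049), which is good.

```bash
python3 -m jog '[[-1,[40,2,0],0],[-1,[85,4,0],0],[-1,[130,6,0],0],[-1,[175,7,0],0],[-1,[175,7,0],0],[-1,[175,7,0],0],[-1,[175,7,15],0],[-1,[175,7,25],0],[-1,[175,7,29],0],[-1,[175,7,31],0],[-1,[175,7,31],0]]'
```

```text
t: 20.72
eef_pos: [0.5041, 0.0715, 0.1539]
ee_rot: [3.141, -0.0, -1.57]
force: [-2.2, -0.0, 4.0]
width: 0.0468
gripper_force: 20.0
```

Contact has been made, so I'll release and back off.

```bash
python3 -m jog '[[0.1,[0,0,0],0],[0.2,[0,0,0],0],[0.5,[0,0,0],0],[1,[0,0,0],0],[1,[0,0,0],0],[1,[0,0,-30],0],[1,[0,0,-90],0],[1,[-50,0,-110],0],[1,[-110,0,-110],0],[1,[-170,0,-110],0],[1,[-230,0,-110],0],[1,[-230,0,-110],0],[1,[-230,0,-110],0]]'; python3 - <<'E'
from h import *
f=optics.grab_frame("side");g=optics.grab_frame("top")
cv2.imwrite("pics/s6.png",np.hstack([cv2.resize(f["color"][110:310,280:460],(360,400)),cv2.resize(g["color"][220:330,250:460],(440,230)).__class__(0) if 0 else cv2.copyMakeBorder(cv2.resize(g["color"][220:330,250:460],(440,230)),0,170,0,0,0)])[:,:,::-1])
c=cv2.convexHull(blob(g,(250,225,320,310),(0,0,0),(180,255,75)));print(c.min(0),c.max(0))
E
```

```text
t: 22.35
eef_pos: [0.5039, 0.3016, 0.2631]
ee_rot: [3.141, -0.001, -1.57]
force: [-0.8, 0.1, -0.6]
width: 0.0877
gripper_force: 0.0
[[272 255]] [[306 295]]
```

View pics/s6.png

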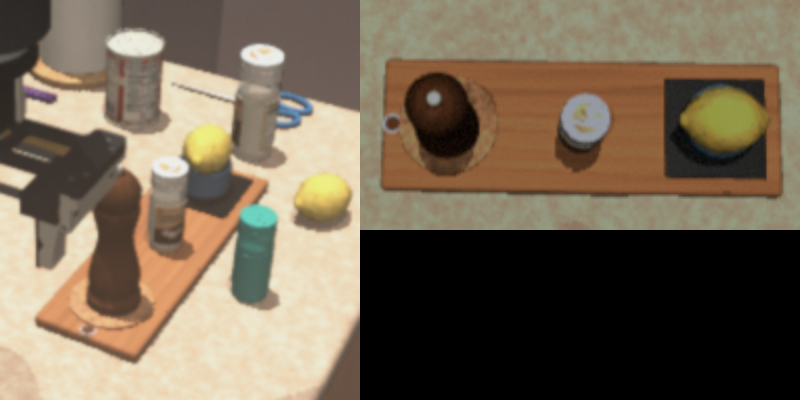

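The mill stands on the cork, its foot at about (292,281) against a mat centre of (292,279.5). The jar is central, and the lemon is on the dish on the dark mat.

```bash
python3 - <<'E'
from h import *
from station import order
g=optics.grab_frame("top");k=cast(g,(284.8,266.9),.186);print(k, cast(g,(292.5,280.8),.028))
if np.hypot(k[0]-.504,k[1]-.0705)<.011: print(order.job_done())
E
```

```text
[0.50633493 0.06782682 0.186     ] [0.50165315 0.0680411  0.028     ]
the job is handed in; nothing more can be done
None
```

The job is handed in at about 22 s of the 106 s: on the last camera check the dish, lemon, mill and jar were all upright, each within about 4 mm of its spot, and the tin and mug were not touched.

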